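# Release the safety-caught slide bolt of a drill jig

### The arm

A 6-joint arm with a two-finger parallel gripper is mounted at the origin on the work surface; the furniture and walls round the work are solid. World frame = base frame: x ahead of the robot, y to its left, z up, the work surface at z = 0. Lengths are in m, angles in rad, forces in N, time in s.
With the tool pointing down it reaches from about 0.425 to 0.95 m from the base axis. Payload 3.5 kg.
Tool frame: the origin (TCP) lies between the finger pads; the fingertips stand 22 mm ahead of it and the grasp point (between the pads) lies 3 mm ahead of it (ctrl.nose_length is the z of the fingertips in the tool frame, in m); z points along the fingers, y is the line along which they close (so a half turn about z gives the same grasp; the last joint's range is limited). The gripper opens to 85 mm and grips with 20 to 120 N. Pads are 22 mm wide; open, the fingers measure 114 mm over their backs; the gripper's body (76 mm by 85 mm) begins 54 mm behind the grasp point. The pads swing forward as they close: fully open they stand 13 mm farther back than shut.
Start: joints at [-1.475, 0.286, 1.577, -0, 1.279, -0.15], TCP at [0.164, -0.655, 0.253] pointing down, gripper open.
Joint ranges: [-2.77, 2.77], [-0.9, 2.22], [0.21, 2.48], [-1.53, 4.67], [0.24, 2.81], [-2.84, 2.84]. Speed limits (rad/s): [2.79, 2.79, 3.14, 3.14, 3.14, 3.14].

### API

Orientations are given as a unit quaternion [x, y, z, w].
In Python, from plant import ctrl gives the robot as it stands. The module is installed in compiled form; this text tells all that it offers.
- The arm moves only by the tool send_rows, never from a script. Its argument "rows" is text: rows parted by semicolons, each of 7 numbers parted by spaces: the turn, a rotation vector about the tool's x, y, z in shares of 120 degrees (1.0 is 120 degrees), then the shift along the tool's x, y, z in normalised numbers (1 is 0.6 m), then the opening, from -1 (shut) to 1 (fully open). A call has 1 to 8 rows; each row is the pose to reach, as a shift and turn from the pose commanded when the call began, along the tool's axes at that moment; what a row does not reach only later rows make up. A row lasts 1/8 s, in which the tool goes at most 62.5 mm and 10.7 degrees, less where a joint would pass 70% of its speed; a pose out of reach is approached as far as the arm can. No shift or turn number may pass 1 either way. A call with a gripper value outside its range is refused whole. The fingers move at their own pace and stop on an object; "grip_force" is the grip in N (left out, the last holds). Time passes only in rows, so rows that repeat a pose let the fingers close. It gives the time, the measured TCP pose, the force, the opening and the grip force at its end, in the units of the state.
- ctrl.get_state(): the state, without advancing time (a new reading comes with each control period).
- ctrl.read_camera(name): name is "scene" or "side" or "wrist"; returns a dict with "color" (420x560x3 uint8, red, green, blue), "fx", "fy", "cx", "cy" (pixels), "extrinsics" (4x4, takes a point from world to camera coordinates). Camera axes: x right, y down, z forward; pixel columns grow to the right and rows downward; lengths in m; the calibration is good to about 2 mm. A picture is of the moment at which its call begins. There is no depth.
- ctrl.sign_off(): hands the job in; it is judged then, once.
Trained networks look in a picture, given as the dict that the camera call returned (one of the last four; its "shot" number tells which), for a name from the list of things; names that differ only in an ending like _2 or _b are one class to them, and where a whole thing is asked for, a point or a joint stands for the part that bears it (a point fixed in the world has none). Each returns a list of dicts, best first, with "p" (0 to 1); they miss things now and then, are a little off and sometimes report something else, mostly with a low value. They report only what shows in the picture. A call takes as long as a camera call.
- ctrl.look_for(picture, target): "position" ([x, y, z] in m, in the coordinates of the camera as it stood for that picture, good to about 4 mm: the middle of the surface that is visible of it).
The state is a dict: "time": time; "qpos": joint angles; "dq": joint speeds; "joint_efforts": joint torques, N m; "eef_pos": TCP position; "tcp_rot": TCP orientation; "contact_force": force on the tool from outside, world axes, zero at the start; "wrist_torque": the same for the moment, N m; "opening": opening from 0.0 (shut) to 1.0 (fully open); "finger_force": force on a finger pad.
Only numpy, scipy, OpenCV 4.12 (cv2) and the standard library are available. Lean on these libraries where they do the work, as an engineer would, in place of code of your own. Each camera call takes 0.05 s, during which the arm holds its last target. There are 200 camera calls.

### The job

The holes are drilled, so open the drill jig: hold its long red spring catch down with one fingertip and, keeping it down, push the black knob with the other finger to slide the bolt all the way back to its stop, so that the leaf springs open. Then take the hand away so that the catch comes up again and locks the bolt there. Only touch and push, do not grip or force anything; leave the part in its nest and the tools on the worktop where they are.

Things in the scene. Friction and masses are not known exactly. Their poses are not given: they have to be found in the camera images.
- jig: green drill jig with a steel leaf, fixed to the worktop. Origin on the worktop; x to its back (hinge side, within 0.3 rad of world x), y to its left, z up. Base plate x -125 to +88, y -85 to +85 mm, 16 mm thick. From front to back: red catch pad, bolt with black knob, leaf. The shut leaf spans x -40 to +71, y -48 to +48 mm, its top at z 82 mm (bushes to 85)
- bolt_guide (a point): middle of the top of the right of the two steel guide blocks the bolt runs in: z = 93.5 mm, x -74 to -49, y -14 to +2 mm in the jig's frame. The left block is 74 mm further along jig +y, at the same height. Axes as the jig's. The bolt's axis runs along jig y at x = -60, z = 84.5 mm; a tongue of the leaf reaches under its nose at y -44 to -18 mm
- catch_pad (a point): red pad of the spring catch: level plate 28 mm (jig x) by 118 mm (jig y); origin at the middle of its top face (z = 106.5 mm when up), axes as the jig's. It goes straight down wherever pressed. Its centre line is 44 mm in front (jig -x) of the bolt's axis; nothing between them is higher than the guide blocks
- pad_screw (a point): top of the right one of two fixed dark guide-screw heads, 11 mm across, that stand 4 mm above the unpressed pad, at jig y -33 and +71 mm (52 mm either side of the pad's middle) and jig x = -106 mm: keep the fingertip between them
- bolt_knob (a point): black upright knob on the bolt, 14 mm across from 5 to 38 mm above its origin, which lies on the bolt's axis; axes as the jig's. Locked it stands at jig y = 14 mm; it moves 36 mm along jig +y (left) as the bolt slides back. A fingertip level with the pressed pad is about 14 mm above this origin and passes 5 mm above the guide blocks
- catch (a joint): how far the catch is pressed, m: 0 up, 0.008 at its bottom stop; its spring pushes back with about 3 N at the top and 7 N at the bottom. Down 0.0055 or more its comb frees the bolt's cross pin; let up on the way, it stops the bolt again at the next notch, about every 12 mm
- bolt (a joint): bolt position, m: 0 locked, 0.036 fully back at its stop (along jig +y); it rubs with 2 to 3 N. The leaf comes free after about 0.022. At 0.036 the catch can rise into the last notch; more than 2.5 mm short of that it stays caught under the pin
- leaf (a joint): leaf angle, rad: 0 shut, 1.3 open and leaning back on its stop; a spring in the hinge raises it in one or two seconds once the bolt lets it go
- work_piece: half-machined aluminium bracket in the jig's nest under the leaf, foot 50 x 80 mm, 48 mm tall; loose; origin under its centre, at jig x = 10, z = 16 mm
- drill_chuck: grey keyed drill chuck standing on its back, 54 mm wide and 82 mm tall; a bystander; origin under its centre
- chuck_key: T-handled steel chuck key lying flat, 69 x 64 mm; a bystander; origin under its centre
- bush_a: short grey turned bush, 22 mm wide and 20 mm tall, standing; a bystander; origin under its centre
- bush_b: bronze-coloured turned bush, 20 mm wide and 26 mm tall, standing; a bystander; origin under its centre
- screwdriver: screwdriver with an orange handle, 212 mm long, lying flat; a bystander; origin under its centre

How it is judged:
On the way:
1. a finger holds the catch down while a finger pushes the bolt's knob back (value of joint catch above 0.005 m and contact force between the fingers and catch above 0.5 N and value of joint bolt above 0.006 m and contact force between the fingers and bolt above 0.3 N), for 0.05 s.
At the end, for the whole second after the job is handed in: the bolt is back to within 2.5 mm of its stop, the catch is up again (within 2 mm of its top), the leaf stands open (over 1.1 rad) and at rest, and the part still sits in its nest (value of joint bolt above 0.0335 m and value of joint catch below 0.002 m and value of joint leaf above 1.1 rad and velocity of joint leaf below 0.1 rad/s and distance between work_piece and jig below 0.03 m); the robot touches nothing.
It fails at once if the part in the jig is shifted or lifted by more than 12 mm (distance of work_piece from where it was at the start of the episode above 0.012 m).
It fails at once if a tool or bush on the worktop is moved or lifted by more than 20 mm (distance of any of drill_chuck, chuck_key, bush_a, bush_b, screwdriver from where it was at the start of the episode above 0.02 m).
It fails at once if the knob or the catch is gripped hard or forced (over 60 N) (contact force between the fingers and bolt above 60 N or contact force between the fingers and catch above 60 N).
It also fails if it takes over 32 s, if anything falls off the work surface, if the arm or the gripper's body presses on something with over 40 N, if the wrist force passes 120 N, or if a joint passes its speed limit or range.

## Working session

There is one attempt and no reset: what is moved stays moved. The work goes in short steps, Python scripts to look and compute and a tool call to move; the robot and the scene stay as the last step left them, time stands still between calls to the robot, and variables do not carry over. Pictures are saved under pics/ and viewed, at most 10 in all, crops included, and the job is handed in when it is done.

Besides the shell and the picture viewer there is one more tool, called after "Call:" by a JSON object that holds its "op" and its "data". send_rows: Moves the arm, as the interface text tells. Its arguments: {"type":"object","properties":{"rows":{"type":"string"},"grip_force":{"type":"number"}},"required":["rows"]}

```bash
mkdir -p pics; cat > h.py <<'E'
import numpy as np, cv2
from plant import ctrl
from scipy.spatial.transform import Rotation as R
def cam(n,save=None):
    p=ctrl.read_camera(n)
    if save: cv2.imwrite(f'pics/{save}.png',p['color'][:,:,::-1])
    return p
def w(p,c):
    E=np.array(p['extrinsics']); return E[:3,:3].T@(np.array(c)-E[:3,3])
def px(p,X):
    E=np.array(p['extrinsics']); c=E[:3,:3]@X+E[:3,3]; return (p['fx']*c[0]/c[2]+p['cx'],p['fy']*c[1]/c[2]+p['cy'])
E
python3 - <<'E'
from h import *
np.set_printoptions(precision=4,suppress=True)
s=ctrl.get_state(); print(s['time'],s['eef_pos'],s['tcp_rot'],s['opening'],ctrl.nose_length)
ims=[]
for n in ['scene','side']:
    p=cam(n,n+'0'); 
    for t in ['jig','bolt_guide','catch_pad','pad_screw','bolt_knob','drill_chuck','chuck_key','bush_a','screwdriver']:
        for d in ctrl.look_for(p,t)[:2]: 
            X=w(p,d['position']); print(n,t,round(d['p'],2),X,np.round(px(p,X)))
    print(np.array(p['extrinsics']),p['fx'])
E
```

```text
0.0 [ 0.1642 -0.6541  0.2519] [ 0.9925  0.1226  0.     -0.0012] 0.9967919307720772 0.022
scene jig 0.6 [ 0.5772 -0.0623  0.0288] [258. 222.]
scene bolt_guide 0.8 [ 0.5809 -0.0658  0.0298] [258. 220.]
scene pad_screw 0.68 [ 0.5829 -0.0622  0.0322] [257. 219.]
scene drill_chuck 0.79 [0.3474 0.0596 0.0465] [254. 282.]
scene chuck_key 0.57 [ 0.3663 -0.0708  0.0097] [306. 273.]
scene bush_a 0.54 [0.4061 0.0759 0.0157] [234. 280.]
[[-0.4801 -0.877   0.0203  0.1723]
 [-0.4261  0.2129 -0.8793  0.3165]
 [ 0.7668 -0.4308 -0.4759  0.6058]
 [ 0.      0.      0.      1.    ]] 431.68656727672186
side jig 0.61 [ 0.5149 -0.1606  0.054 ] [306. 238.]
side bolt_guide 0.61 [ 0.5152 -0.1625  0.0546] [307. 238.]
side catch_pad 0.96 [ 0.4522 -0.1318  0.1074] [270. 212.]
side catch_pad 0.51 [ 0.5112 -0.1586  0.0492] [304. 240.]
side pad_screw 0.98 [ 0.5114 -0.1588  0.0514] [304. 239.]
side pad_screw 0.33 [0.3639 0.0338 0.0426] [210. 211.]
side bolt_knob 0.76 [ 0.4991 -0.1248  0.0911] [292. 214.]
side drill_chuck 0.86 [0.3628 0.0303 0.0438] [209. 211.]
side chuck_key 0.6 [ 0.3583 -0.1252  0.0057] [224. 265.]
side bush_a 0.72 [ 0.4546 -0.1288  0.1026] [271. 213.]
side bush_a 0.63 [0.4096 0.033  0.017 ] [231. 217.]
side screwdriver 0.84 [ 0.3339 -0.2593  0.019 ] [226. 307.]
[[ 0.9398 -0.3417 -0.0004 -0.497 ]
 [-0.1554 -0.4263 -0.8911  0.1318]
 [ 0.3043  0.8376 -0.4537  0.7911]
 [ 0.      0.      0.      1.    ]] 410.2686629656692
```

```bash
python3 -c "
import cv2,numpy as np
a=cv2.imread('pics/side0.png');cv2.imwrite('pics/sidec.png',cv2.resize(a[150:350,180:430],None,fx=3,fy=3,interpolation=2))
"
```

```text
(no output)
```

View pics/scene0.png

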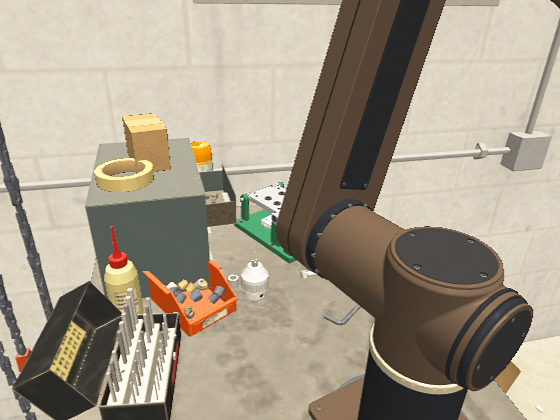

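View pics/sidec.png

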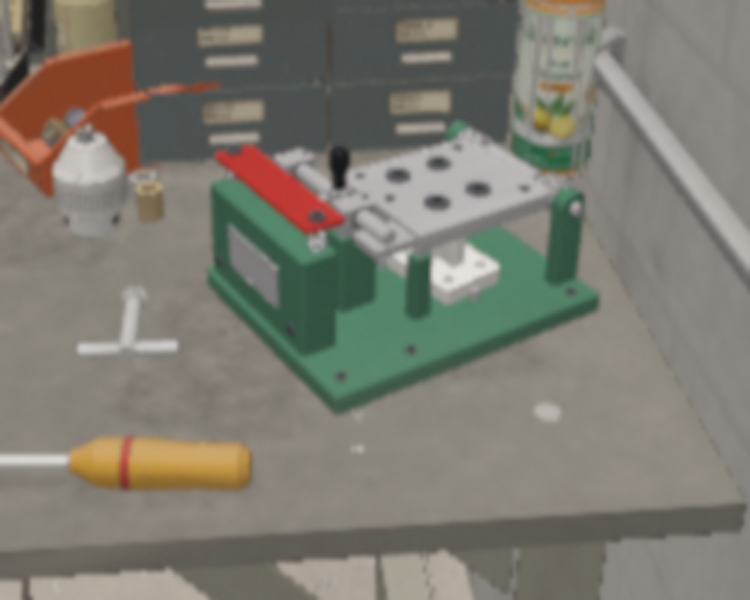

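```bash
cat > fit.py <<'E'
from h import *
from scipy.optimize import least_squares
def J(q,X): 
    c,s=np.cos(q[2]),np.sin(q[2]); X=np.array(X)/1000; return np.array([q[0]+c*X[0]-s*X[1],q[1]+s*X[0]+c*X[1],X[2]])
def fit(obs,q0=(.55,-.15,0)):   # obs: (picture, jig point mm, pixel)
    f=lambda q:np.concatenate([np.subtract(px(p,J(q,X)),u) for p,X,u in obs])
    r=least_squares(f,q0,loss='soft_l1'); return r.x,f(r.x).reshape(-1,2)
E
python3 - <<'E'
from fit import *
np.set_printoptions(precision=4,suppress=True)
p=cam('side')
C=[((-125,-85,0),(337,412)),((88,-85,0),(597,305)),((-125,85,0),(209,287)),((-106,-33,110.5),(317,216)),((-60,14,122.5),(340,148))]
o=[(p,X,(180+u[0]/3,150+u[1]/3)) for X,u in C]
q,r=fit(o);print(q,r)
for X in [(-106,19,106.5),(-60,14,110),(-82,-10,106.5)]: print(J(q,X))
E
```

```text
[ 0.5633 -0.1217  0.2222] [[ 0.4721  1.5449]
 [ 0.4216  0.8124]
 [-1.688  -0.6722]
 [ 0.3728 -1.558 ]
 [-0.4511 -1.0503]]
[ 0.4557 -0.1265  0.1065]
[ 0.5017 -0.1213  0.11  ]
[ 0.4855 -0.1495  0.1065]
```

The manual's scale: shifts go in shares of 0.6 m and turns go in shares of 120 degrees. Converting my numbers, 414 mm / 600 = 0.69, -395 mm / 600 = -0.6583, -88.6 degrees / 120 = -0.7383.

Call:
{"op": "send_rows", "data": {"rows": "0 0 -0.1667 0.0833 -0.08 -0.0333 0.4; 0 0 -0.25 0.1683 -0.1617 -0.0667 -0.2; 0 0 -0.3333 0.2533 -0.2417 -0.0667 -0.2; 0 0 -0.4167 0.3383 -0.3217 -0.0667 -0.2; 0 0 -0.5 0.425 -0.4017 -0.0667 -0.2; 0 0 -0.5833 0.51 -0.4833 -0.0667 -0.2; 0 0 -0.6667 0.6 -0.57 -0.0667 -0.2; 0 0 -0.7383 0.69 -0.6583 -0.0667 -0.2"}}

```text
time: 2.05
eef_pos: [0.4299, -0.2346, 0.2938]
tcp_rot: [0.64, 0.768, 0.0, 0.001]
contact_force: [0.4, -0.5, 0.9]
opening: 0.4
finger_force: 0.0
```

Call:
{"op": "send_rows", "data": {"rows": "0 0 0 0 0 0 -0.2; 0 0 0 0 0 0 -0.2"}}

```text
time: 2.3
eef_pos: [0.4291, -0.2365, 0.2934]
tcp_rot: [0.643, 0.766, -0.0, 0.0]
contact_force: [0.3, -0.0, -0.0]
opening: 0.396
finger_force: 0.0
```

```bash
python3 - <<'E'
from h import *
np.set_printoptions(precision=4,suppress=True)
s=ctrl.get_state(); print(s['time'],s['eef_pos'],R.from_quat(s['tcp_rot']).as_matrix(),s['opening'],s['contact_force'])
p=cam('wrist','w0'); print(p['extrinsics'],p['fx'])
q=(0.5633,-0.1217,0.2222)
from fit import J
for n,X in dict(scr=(-106,-33,110.5),scl=(-106,71,110.5),knob=(-60,14,122.5)).items(): print(n,px(p,J(q,X)))
for t in ['bolt_guide','catch_pad','pad_screw','bolt_knob']:
    for d in ctrl.look_for(p,t)[:2]: 
        X=w(p,d['position']); print(t,round(d['p'],2),X,np.round(px(p,X)))
E
```

```text
2.3 [ 0.4291 -0.2365  0.2934] [[-0.174   0.9847 -0.    ]
 [ 0.9847  0.174  -0.0007]
 [-0.0007 -0.0002 -1.    ]] 0.3957148760084363 [ 0.2703 -0.0207 -0.0022]
[[ 0.9848  0.174   0.0007 -0.3815]
 [ 0.1671 -0.9469  0.2745 -0.3425]
 [ 0.0484 -0.2702 -0.9616  0.3321]
 [ 0.      0.      0.      1.    ]] 309.5967928556951
scr (np.float64(330.0415312791509), np.float64(138.11968082101995))
scl (np.float64(329.6705481614941), np.float64(15.271168099888968))
knob (np.float64(384.5389830092515), np.float64(81.59373743821386))
bolt_guide 0.85 [ 0.5437 -0.1229  0.0843] [412.  96.]
catch_pad 0.61 [ 0.4585 -0.1208  0.1041] [333.  75.]
pad_screw 0.62 [ 0.5396 -0.1205  0.0838] [409.  92.]
bolt_knob 0.82 [ 0.4988 -0.1203  0.0926] [372.  84.]
```

View pics/w0.png

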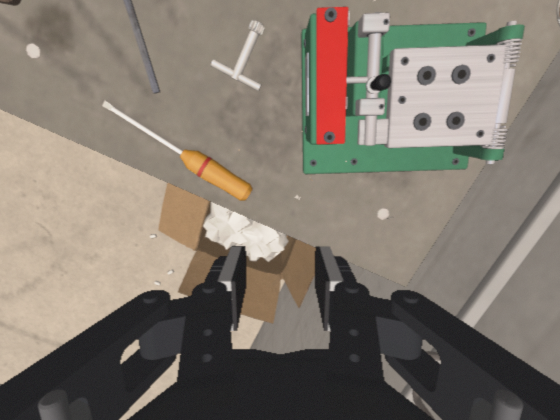

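```bash
python3 -c "
import cv2
a=cv2.imread('pics/w0.png');cv2.imwrite('pics/w0c.png',cv2.resize(a[0:190,295:525],None,fx=3.15,fy=3.15,interpolation=2))
"
```

```text
(no output)
```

View pics/w0c.png

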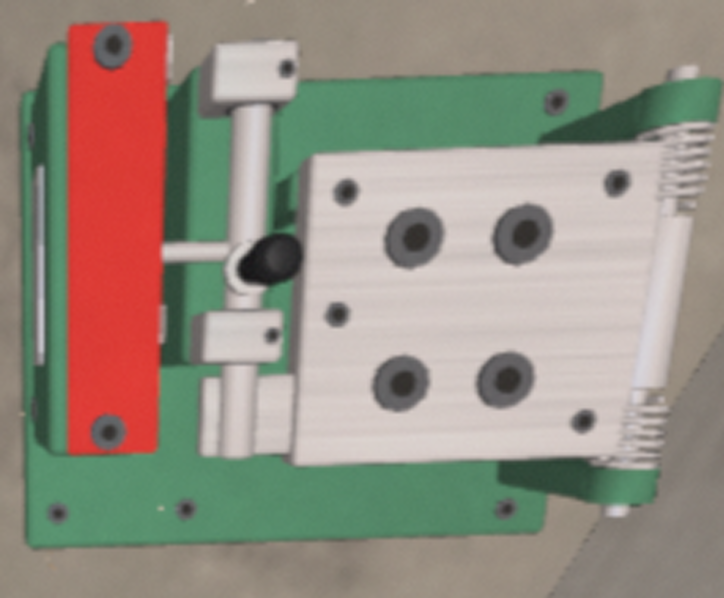

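```bash
python3 - <<'E'
from fit import *
np.set_printoptions(precision=4,suppress=True)
p=cam('wrist');ps=cam('side')
C=[((-106,-33,110.5),(109,432)),((-106,71,110.5),(113,46)),((-60,14,121.5),(283,257)),((-118,-40,106.5),(68,453)),((-90,-40,106.5),(157,453)),((-90,78,106.5),(166,22)),((-118,78,106.5),(70,24)),((-125,-85,16),(28,547)),((-40,-48,82),(292,465)),((-40,48,82),(305,155))]
o=[(p,X,(295+u[0]/3.15,u[1]/3.15)) for X,u in C]
q,r=fit(o);print(q,r)
C=[((-125,-85,0),(337,412)),((88,-85,0),(597,305)),((-125,85,0),(209,287)),((-106,-33,110.5),(317,216)),((-60,14,122.5),(340,148))]
o2=[(ps,X,(180+u[0]/3,150+u[1]/3)) for X,u in C]
q,r=fit(o+o2);print(q,r[:3])
s=ctrl.get_state();Rm=R.from_quat(s['tcp_rot']).as_matrix()
print(s['opening'],s['eef_pos'])
# finger-mid target: jig x -82, y -10
for X in [(-82,-10,150)]:
    t=J(q,X); d=Rm.T@(t-s['eef_pos']); print(t,d*1000,'turn',-np.degrees(np.pi/2+q[2]-np.arctan2(Rm[1,0],Rm[0,0])))
E
```

```text
[ 0.5631 -0.1238  0.2062] [[-0.0729  0.3275]
 [-0.1838 -0.2544]
 [-0.4953  0.0684]
 [-0.0762  1.2027]
 [ 0.4229  0.2054]
 [ 0.7585 -0.9505]
 [-0.966  -0.3442]
 [-0.6611  1.2433]
 [ 0.0817  0.6716]
 [ 1.9967 -1.0968]]
[ 0.5631 -0.1236  0.2086] [[ 0.0709  0.376 ]
 [-0.3099 -0.1838]
 [-0.4613 -0.0043]]
0.39916097770834014 [ 0.4286 -0.2374  0.2933]
[ 0.485  -0.1504  0.15  ] [ 75.9946  70.476  143.2528] turn -2.0494273805373746
```

Converted, 143 mm / 600 = 0.2383, 100 mm / 600 = 0.1667, -2 degrees / 120 = -0.0167.

Call:
{"op": "send_rows", "data": {"rows": "0 0 -0.0083 0.05 0.0467 0.0333 -0.15; 0 0 -0.0167 0.1 0.0933 0.1 -0.15; 0 0 -0.0167 0.1267 0.1167 0.1667 -0.15; 0 0 -0.0167 0.1267 0.1167 0.2383 -0.15; 0 0 -0.0167 0.1267 0.1167 0.2383 -0.15; 0 0 -0.0167 0.1267 0.1167 0.2383 -0.15"}}

```text
time: 3.4
eef_pos: [0.4855, -0.1504, 0.1519]
tcp_rot: [0.63, 0.777, 0.0, 0.001]
contact_force: [0.5, -0.8, 0.5]
opening: 0.426
finger_force: 0.0
```

```bash
cat > chk.py <<'E'
from fit import *
import sys
np.set_printoptions(precision=4,suppress=True)
q=(0.5631,-0.1236,0.2086)
p=cam('wrist',sys.argv[1]) if len(sys.argv)>1 else None
s=ctrl.get_state();Rm=R.from_quat(s['tcp_rot']).as_matrix()
c,sn=np.cos(q[2]),np.sin(q[2]); d=(s['eef_pos']-np.array([q[0],q[1],0]))*1000
print('t',s['time'],'tcp in jig',c*d[0]+sn*d[1],-sn*d[0]+c*d[1],d[2],'open',s['opening']*85,'F',s['contact_force'],'yaw err deg',np.degrees(np.arctan2(Rm[1,0],Rm[0,0])-np.pi/2-q[2]))
E
python3 chk.py w1
```

```text
t 3.45 tcp in jig -81.0287503972045 -10.457842678144495 152.66432292953363 open 36.23600527275127 F [0.3684 0.3567 0.6958] yaw err deg 0.019898631449524272
```

View pics/w1.png

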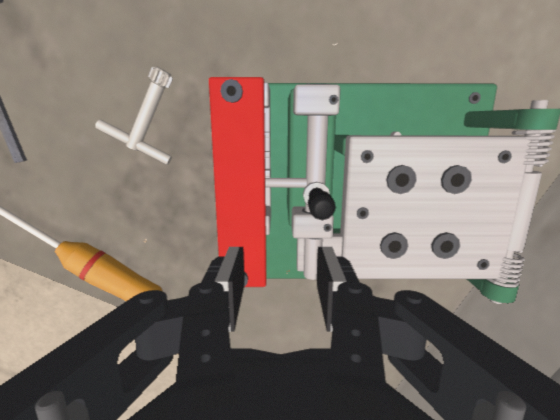

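```bash
python3 - <<'E'
from fit import *
np.set_printoptions(precision=1,suppress=True)
p=cam('wrist');s=ctrl.get_state();Rm=R.from_quat(s['tcp_rot']).as_matrix()
E=np.array(p['extrinsics']);print('cam in tool mm',Rm.T@(-E[:3,:3].T@E[:3,3]-s['eef_pos'])*1000)
for z in (10,14,18,22,26):
  print(z,[np.array(px(p,s['eef_pos']+Rm@np.array([x,y,z])/1000)) for x in(-11,11) for y in (-18,18,25)])
q=(0.5631,-0.1236,0.2086)
for X in [(-106,-33,110.5),(-106,71,110.5),(-60,14,122.5),(-74,2,93.5)]: print(X,np.array(px(p,J(q,X))))
a=p['color'][:,:,::-1];cv2.imwrite('pics/w1c.png',cv2.resize(a[170:340,190:390],None,fx=3.5,fy=3.5,interpolation=2))
E
```

```text
cam in tool mm [  69.2   -0.2 -120. ]
10 [array([242.6, 295. ]), array([318.4, 295. ]), array([333.1, 295. ]), array([241. , 252.3]), array([320. , 252.3]), array([335.4, 252.3])]
14 [array([243.5, 290.5]), array([317.4, 290.5]), array([331.8, 290.5]), array([242. , 248.8]), array([319. , 248.7]), array([333.9, 248.7])]
18 [array([244.4, 286.3]), array([316.5, 286.3]), array([330.5, 286.3]), array([243. , 245.4]), array([317.9, 245.4]), array([332.5, 245.4])]
22 [array([245.3, 282.2]), array([315.6, 282.2]), array([329.3, 282.2]), array([243.9, 242.2]), array([317. , 242.2]), array([331.2, 242.2])]
26 [array([246.1, 278.4]), array([314.8, 278.3]), array([328.1, 278.3]), array([244.8, 239.2]), array([316.1, 239.2]), array([329.9, 239.2])]
(-106, -33, 110.5) [237.3 282.1]
(-106, 71, 110.5) [229.3  93.2]
(-60, 14, 122.5) [321.5 211. ]
(-74, 2, 93.5) [291.4 216.2]
```

View pics/w1c.png

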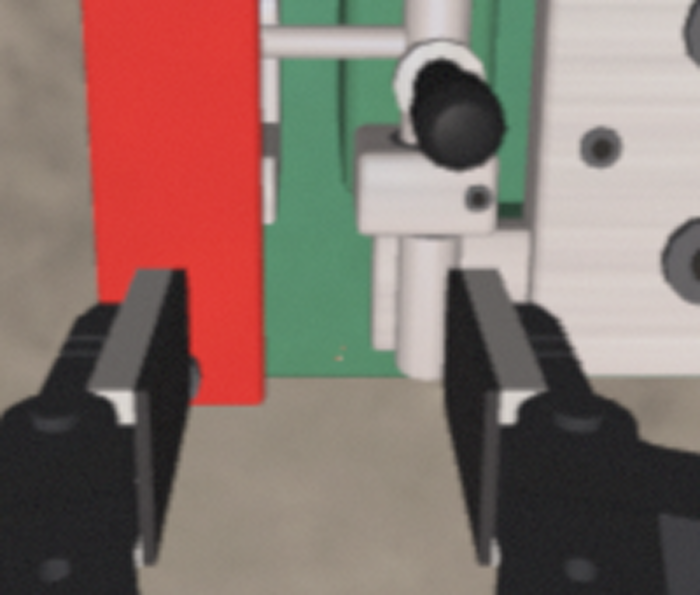

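Converted, 28 mm / 600 = 0.0467, -1.5 mm / 600 = -0.0025.

Call:
{"op": "send_rows", "data": {"rows": "0 0 0 0.0033 -0.0025 0.025 -0.15; 0 0 0 0.0033 -0.0025 0.0467 -0.15; 0 0 0 0.0033 -0.0025 0.0467 -0.15; 0 0 0 0.0033 -0.0025 0.0467 -0.15"}}

```text
time: 4.0
eef_pos: [0.4828, -0.1478, 0.1226]
tcp_rot: [0.629, 0.777, -0.0, -0.0]
contact_force: [-1.4, -0.2, 3.8]
opening: 0.426
finger_force: 1.9
```

Converted, 2 mm / 600 = 0.0033.

Call:
{"op": "send_rows", "data": {"rows": "0 0 0 0 0 0.0033 -0.15; 0 0 0 0 0 0.0033 -0.15"}}

```text
time: 4.25
eef_pos: [0.4828, -0.1478, 0.1205]
tcp_rot: [0.629, 0.777, -0.0, -0.0]
contact_force: [-1.2, -0.1, 4.9]
opening: 0.426
finger_force: 2.4
```

Converted, 2 mm / 600 = 0.0033.

Call:
{"op": "send_rows", "data": {"rows": "0 0 0 0 0 0.0033 -0.15; 0 0 0 0 0 0.0033 -0.15"}}

```text
time: 4.5
eef_pos: [0.4829, -0.1479, 0.1193]
tcp_rot: [0.629, 0.777, -0.0, -0.0]
contact_force: [-4.3, 0.5, 9.0]
opening: 0.426
finger_force: 4.7
```

Converted, 2 mm / 600 = 0.0033.

Call:
{"op": "send_rows", "data": {"rows": "0 0 0 0 0 0.0033 -0.15; 0 0 0 0 0 0.0033 -0.15"}}

```text
time: 4.75
eef_pos: [0.483, -0.1479, 0.1191]
tcp_rot: [0.629, 0.777, -0.001, -0.001]
contact_force: [-7.3, 2.6, 19.0]
opening: 0.427
finger_force: 9.3
```

```bash
python3 - <<'E'
from h import *
p=cam('wrist');a=p['color'][:,:,::-1][150:320,190:390]
b=cam('side')['color'][:,:,::-1][170:270,220:340]
cv2.imwrite('pics/w2.png',np.hstack([cv2.resize(a,(400,340),interpolation=2),cv2.resize(b,(400,340),interpolation=2)]))
E
python3 chk.py
```

```text
t 4.85 tcp in jig -83.44992603116005 -7.220393352831511 119.16127772896652 open 35.92828535294121 F [-7.9635  1.8538 18.3381] yaw err deg 0.09978368128041779
```

View pics/w2.png

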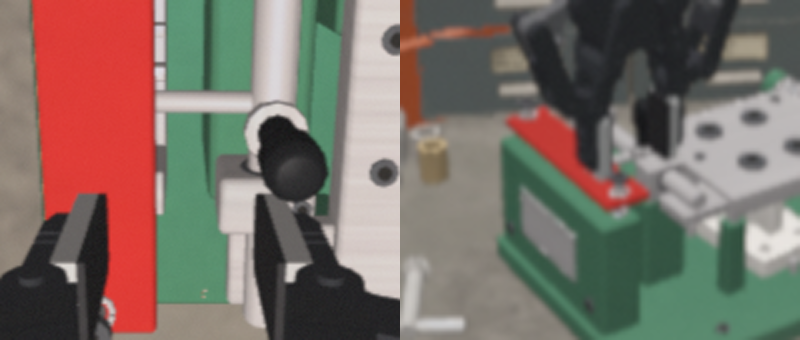

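Converted, 6 mm / 600 = 0.01, 4 mm / 600 = 0.0067.

Call:
{"op": "send_rows", "data": {"rows": "0 0 0 0 0 -0.0017 -0.15; 0 0 0 0.0033 0 -0.0017 -0.15; 0 0 0 0.0067 0 -0.0017 -0.15; 0 0 0 0.01 0 -0.0017 -0.15; 0 0 0 0.01 0 -0.0017 -0.15"}}

```text
time: 5.48
eef_pos: [0.4834, -0.144, 0.1195]
tcp_rot: [0.629, 0.778, -0.001, 0.004]
contact_force: [-0.8, -4.2, 8.3]
opening: 0.424
finger_force: 3.9
```

Call:
{"op": "send_rows", "data": {"rows": "0 0 0 0.0033 0 0 -0.15; 0 0 0 0.0067 0 0 -0.15; 0 0 0 0.0067 0 0 -0.15"}}

```text
time: 5.85
eef_pos: [0.483, -0.1407, 0.1195]
tcp_rot: [0.629, 0.778, -0.001, 0.005]
contact_force: [1.3, -6.3, 7.0]
opening: 0.427
finger_force: 4.3
```

```bash
python3 chk.py w3
```

```text
t 5.9 tcp in jig -81.90238642824119 -0.18602362017117713 119.5146457038104 open 36.1112758857498 F [-0.5518 -6.5632  6.2446] yaw err deg 0.1415510236153241
```

Converted, 6 mm / 600 = 0.01, 4 mm / 600 = 0.0067.

Call:
{"op": "send_rows", "data": {"rows": "0 0 0 0 0 0.0017 -0.15; 0 0 0 0.0033 0 0.0017 -0.15; 0 0 0 0.0067 0 0.0017 -0.15; 0 0 0 0.01 0 0.0017 -0.15; 0 0 0 0.01 0 0.0017 -0.15"}}

```text
time: 6.52
eef_pos: [0.4825, -0.1359, 0.1195]
tcp_rot: [0.628, 0.778, -0.001, 0.006]
contact_force: [0.2, -8.5, 7.7]
opening: 0.425
finger_force: 5.8
```

```bash
python3 chk.py; python3 - <<'E'
from h import *
p=cam('wrist');a=p['color'][:,:,::-1][130:300,190:390]
b=cam('side')['color'][:,:,::-1][170:270,220:340]
cv2.imwrite('pics/w4.png',np.hstack([cv2.resize(a,(400,340),interpolation=2),cv2.resize(b,(400,340),interpolation=2)]))
E
```

```text
t 6.525 tcp in jig -81.45018401986175 4.660783489570834 119.45507057211336 open 36.10715160940792 F [ 0.1658 -8.535   7.6946] yaw err deg 0.18460854156847467
```

View pics/w4.png

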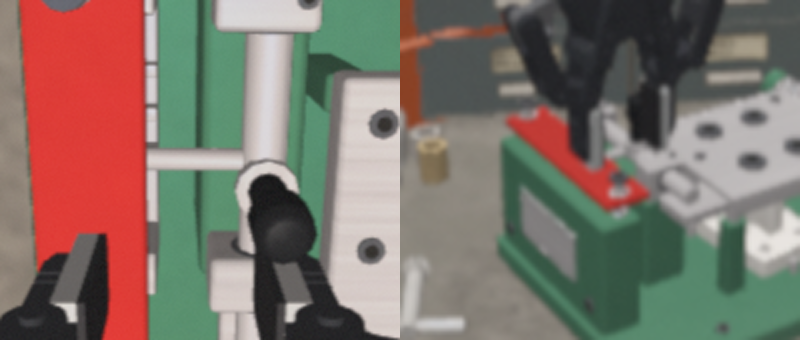

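Converted, 8 mm / 600 = 0.0133, 6 mm / 600 = 0.01.

Call:
{"op": "send_rows", "data": {"rows": "0 0 0 0.0033 0 0 -0.15; 0 0 0 0.0067 0 0 -0.15; 0 0 0 0.01 0 0 -0.15; 0 0 0 0.0133 0 0 -0.15; 0 0 0 0.0133 0 0 -0.15"}}

```text
time: 7.25
eef_pos: [0.4809, -0.128, 0.1195]
tcp_rot: [0.628, 0.778, -0.001, 0.006]
contact_force: [-0.1, -8.5, 9.3]
opening: 0.43
finger_force: 5.6
```

```bash
python3 chk.py
```

```text
t 7.25 tcp in jig -81.3664362895173 12.681391622799858 119.46047850052332 open 36.56286142810254 F [-0.1101 -8.4721  9.2728] yaw err deg 0.18871512069378327
```

Converted, 14 mm / 600 = 0.0233, 12 mm / 600 = 0.02.

Call:
{"op": "send_rows", "data": {"rows": "0 0 0 0.0033 0 0 -0.15; 0 0 0 0.0067 0 0 -0.15; 0 0 0 0.01 0 0 -0.15; 0 0 0 0.0133 0 0 -0.15; 0 0 0 0.0167 0 0 -0.15; 0 0 0 0.02 0 0 -0.15; 0 0 0 0.0233 0 0 -0.15; 0 0 0 0.0233 0 0 -0.15"}}

```text
time: 8.25
eef_pos: [0.4781, -0.114, 0.1195]
tcp_rot: [0.628, 0.778, -0.001, 0.006]
contact_force: [0.4, -7.4, 8.8]
opening: 0.426
finger_force: 5.4
```

Converted, 4 mm / 600 = 0.0067, 3 mm / 600 = 0.005.

Call:
{"op": "send_rows", "data": {"rows": "0 0 0 0.0017 0 0 -0.15; 0 0 0 0.0033 0 0 -0.15; 0 0 0 0.005 0 0 -0.15; 0 0 0 0.0067 0 0 -0.15; 0 0 0 0.0067 0 0 -0.15"}}

```text
time: 8.88
eef_pos: [0.4773, -0.1102, 0.1195]
tcp_rot: [0.628, 0.778, -0.001, 0.006]
contact_force: [0.4, -7.9, 8.9]
opening: 0.428
finger_force: 5.4
```

```bash
python3 chk.py
```

```text
t 8.875 tcp in jig -81.16337197815405 30.920179098950943 119.48096048929011 open 36.420328418056215 F [ 0.4305 -7.943   8.8784] yaw err deg 0.18335835557521565
```

Converted, 2 mm / 600 = 0.0033, 1 mm / 600 = 0.0017.

Call:
{"op": "send_rows", "data": {"rows": "0 0 0 0.0017 0 0 -0.15; 0 0 0 0.0033 0 0 -0.15; 0 0 0 0.0033 0 0 -0.15"}}

```text
time: 9.25
eef_pos: [0.4769, -0.1082, 0.1195]
tcp_rot: [0.628, 0.778, -0.001, 0.006]
contact_force: [1.5, -8.0, 8.3]
opening: 0.426
finger_force: 5.5
```

Converted, 2 mm / 600 = 0.0033, 1 mm / 600 = 0.0017.

Call:
{"op": "send_rows", "data": {"rows": "0 0 0 0.0017 0 0 -0.15; 0 0 0 0.0033 0 0 -0.15; 0 0 0 0.0033 0 0 -0.15"}}

```text
time: 9.62
eef_pos: [0.4766, -0.1071, 0.1195]
tcp_rot: [0.628, 0.778, -0.001, 0.007]
contact_force: [0.9, -10.9, 6.9]
opening: 0.424
finger_force: 7.2
```

```bash
python3 chk.py; python3 - <<'E'
from h import *
a=cam('wrist')['color'][:,:,::-1][70:280,170:410]
b=cam('side')['color'][:,:,::-1][150:270,220:360]
cv2.imwrite('pics/w5.png',np.hstack([cv2.resize(a,(400,350),interpolation=2),cv2.resize(b,(400,350),interpolation=2)]))
E
```

```text
t 9.625 tcp in jig -81.1675675013741 34.09468090297368 119.46681399463583 open 36.031281789504305 F [  0.9153 -10.9155   6.8809] yaw err deg 0.1685635560475719
```

View pics/w5.png

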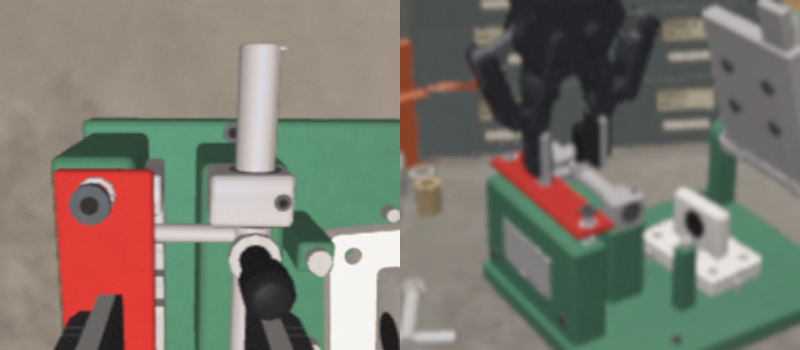

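Converted, 3 mm / 600 = 0.005, 1 mm / 600 = 0.0017.

Call:
{"op": "send_rows", "data": {"rows": "0 0 0 0.0017 0 0.0008 -0.15; 0 0 0 0.005 0 0.0008 -0.15; 0 0 0 0.005 0 0.0008 -0.15"}}

```text
time: 10.1
eef_pos: [0.4767, -0.1067, 0.1196]
tcp_rot: [0.628, 0.778, -0.003, 0.01]
contact_force: [1.4, -19.4, 6.6]
opening: 0.428
finger_force: 11.3
```

```bash
python3 chk.py
```

```text
t 10.1 tcp in jig -81.05928635410885 34.419203622543975 119.5595904350101 open 36.36529142188396 F [  1.3599 -19.354    6.5934] yaw err deg 0.1835790660327165
```

Converted, -120 mm / 600 = -0.2, -75 mm / 600 = -0.125.

Call:
{"op": "send_rows", "data": {"rows": "0 0 0 -0.0033 0 -0.005 -0.15; 0 0 0 -0.0033 0 -0.0133 -0.15; 0 0 0 -0.005 0 -0.0233 -0.15; 0 0 0 -0.01 0 -0.0333 -0.15; 0 0 0 -0.0167 0 -0.0583 -0.15; 0 0 0 -0.0167 0 -0.125 -0.15; 0 0 0 -0.0167 0 -0.2 -0.15; 0 0 0 -0.0167 0 -0.2 -0.15"}}

```text
time: 11.1
eef_pos: [0.4773, -0.1102, 0.241]
tcp_rot: [0.629, 0.777, 0.002, 0.005]
contact_force: [0.2, -0.6, -0.3]
opening: 0.425
finger_force: 0.0
```

```bash
python3 chk.py; python3 - <<'E'
from h import *
a=cam('wrist')['color'][:,:,::-1]
b=cam('side')['color'][:,:,::-1][120:300,200:400]
cv2.imwrite('pics/w6.png',np.hstack([cv2.resize(a[:260,130:430],(400,347),interpolation=2),cv2.resize(b,(386,347),interpolation=2)]))
E
```

```text
t 11.1 tcp in jig -81.20159488766093 30.895620689442097 240.9766713169039 open 36.10792601141425 F [ 0.216  -0.5527 -0.2816] yaw err deg 0.09393231696733813
```

View pics/w6.png

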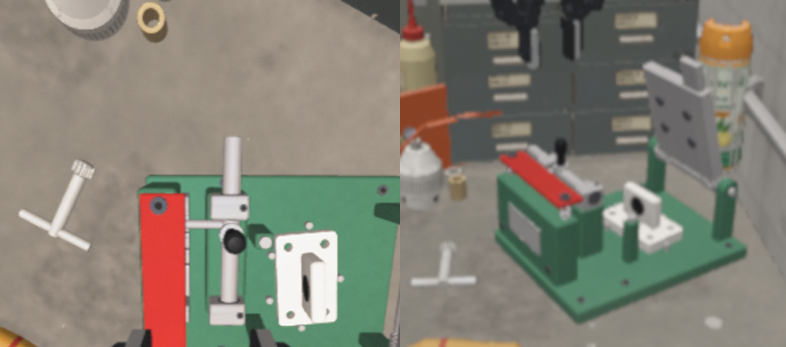

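```bash
python3 - <<'E'
from fit import *
def red(a): 
    a=a.astype(int);m=(a[...,0]>150)&(a[...,1]<70)&(a[...,2]<80);m[:195]=0;m[235:]=0;m[:,:245]=0;m[:,310:]=0
    ys,xs=np.where(m); return len(ys),[round(float(ys[xs==c].mean()),1) for c in (265,270,275,280)],[ (int(ys[xs==c].min()),int(ys[xs==c].max())) for c in (265,270,275,280)]
print(red(cv2.imread('pics/side0.png')[:,:,::-1]))
p=cam('side');print(red(p['color']))
q=(0.5631,-0.1236,0.2086)
for dy in (30,33,36): print(dy,px(p,J(q,(-60,14+dy,120))))
a=p['color'].astype(int).sum(2);m=(a<110);m[:185]=0;m[215:]=0;m[:,:265]=0;m[:,300:]=0
ys,xs=np.where(m);print(xs.min(),xs.max(),ys.min(),ys.max(),xs[ys<ys.min()+6].mean())
a=cv2.imread('pics/side0.png').astype(int).sum(2);m=(a<110);m[:185]=0;m[215:]=0;m[:,:280]=0;m[:,305:]=0
ys,xs=np.where(m);print(xs.min(),xs.max(),ys.min(),ys.max(),xs[ys<ys.min()+6].mean(),px(p,J(q,(-60,14,120))))
E
```

```text
(386, [206.5, 211.0, 214.5, 219.0], [(200, 213), (205, 217), (208, 221), (213, 225)])
(379, [206.5, 211.0, 215.0, 219.0], [(200, 213), (205, 217), (209, 221), (213, 225)])
30 (np.float64(284.69104167832705), np.float64(193.8600400535858))
33 (np.float64(283.8888181616921), np.float64(193.29412973476678))
36 (np.float64(283.0910673245456), np.float64(192.73137456588142))
281 285 194 204 283.0416666666667
291 295 201 211 292.875 (np.float64(292.96778815945635), np.float64(199.69868245535358))
```

```bash
python3 -c "
from plant import ctrl
print(ctrl.sign_off())"
```

```text
the job is handed in; nothing more can be done
None
```

The jig is open and the job is handed in; no verdict came back. In the last pictures the bolt is at its stop, the catch is up to within about 1 mm, the leaf stands open, the part is in its nest, and the hand is clear.

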